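# Put the mixed-up lab vessels back at their own places

## Robot

A 6-joint arm with a two-finger parallel gripper is mounted at the origin on the work surface. World frame = base frame: x ahead of the robot, y to its left, z up, the work surface at z = 0. Lengths are in m, angles in degrees, forces in N, time in s.
With the tool pointing down it reaches from about 0.25 to 0.775 m from the base axis. Payload 4 kg.
Tool frame: the origin (TCP) lies at the very end of the fingers, on their centre line; the grasp point (between the pads) lies 19 mm behind it (hold_point_z is the distance from the TCP to the grasp point, in m); z points along the fingers, y is the line along which they close (so a half turn about z gives the same grasp; the last joint's range is limited). The gripper opens to 85 mm and grips with 20 to 120 N. Pads are 22 mm wide; open, the fingers measure 114 mm over their backs; the gripper's body (76 mm by 85 mm) begins 54 mm behind the grasp point. The pads swing forward as they close: fully open they stand 13 mm farther back than shut.
Start: joints at [-75.98, 4.996, 78.535, -0, 96.463, -5.907], TCP at [0.187, -0.517, 0.231] pointing down, gripper open.
Joint ranges: [-177.83, 177.83], [-43.37, 116.18], [15.69, 146.23], [-61.86, 241.86], [9.47, 152.12], [-147.06, 147.06]. Speed limits (degrees/s): [159.86, 159.86, 180, 180, 180, 180].

## Interface

Orientations are given as a 3x3 rotation matrix whose columns are the frame's x, y, z axes.
In Python, from cell import * gives the robot as it stands.
- The arm moves only by the shell command python3 -m creep 'ROWS'. ROWS is a JSON list of rows, 1 to 8 of them, each of 7 numbers: the finger opening in m, then dx, dy, dz in m, then a rotation vector rx, ry, rz in degrees; each row is the pose to reach, as a shift and turn from the pose commanded when the command began, along the tool's axes at that moment; what a row does not reach only later rows make up. A row lasts 1/12 s, in which the tool goes at most 0.0417 m and 7.16 degrees, less where a joint would pass 70% of its speed; a pose out of reach is approached as far as the arm can. The fingers move at their own pace and stop on an object; the grip force is fixed at half the most. Time passes only in rows, so rows that do not move let the fingers close. It prints the time, the measured TCP pose, the force, the opening and the grip force at its end. Input that does not fit is refused with a message, and nothing moves.
- sense(): the state, without advancing time (a new reading comes with each control period).
- read_camera(name): name is "scene" or "top"; returns the picture (480x640x3 uint8, red, green, blue); there is no depth.
- camera_params(name): a dict with "fx", "fy", "cx", "cy" (pixels), "R" (3x3) and "t" (3): a world point X has camera coordinates R X + t. Camera axes: x right, y down, z forward; pixel columns grow to the right and rows downward; lengths in m; the calibration is good to about 2 mm. A picture is of the moment at which its call begins. camera_params takes no time and is no camera call.
- job_done(): hands the job in; it is judged then, once.
The state is a dict: "time_s": time; "q": joint angles; "dq": joint speeds; "joint_efforts": joint torques, N m; "eef_pos": TCP position; "tcp_rot": TCP orientation; "force": force on the tool from outside, world axes, zero at the start; "moment": the same for the moment, N m; "finger_gap": finger opening in m; "grip_force": force on a finger pad.
Only numpy, scipy, OpenCV 4.12 (cv2) and the standard library are available. Lean on these libraries where they do the work, as an engineer would, in place of code of your own. Each camera call takes 0.05 s, during which the arm holds its last target. There are 200 camera calls.

## Task

The three vessels on this lab bench have each been left at another one's place. Put the open beaker on the stirrer's round plate, the squat sample jar on the balance's square pan and the tall dropper bottle in the round dish, parking one of them on the empty cork mat while you make the exchange. Set every vessel down gently, never tipping or dropping it, leave each standing upright in the middle of its place, and leave the well plate, the seedling cup and the tip box where they are.

Things in the scene. Friction and masses are not known exactly. Their poses are not given: they have to be found in the camera images.
- beaker: open metal beaker, round, empty but for a small white stir bar: outside diameter 58 mm, flaring to 62 mm at the rim, 74 mm tall, wall 2.5 mm, about 90 g. Loose; stands on the balance's pan at the start. Origin: centre of its underside, z up along its axis
- jar: squat round sample jar, clear with a blue band and a flat white screw cap: body diameter 56 mm, cap diameter 59 mm from 35 to 50 mm above the underside, 50 mm tall in all, solid, about 110 g. Loose; stands in the dish at the start. Origin: centre of its underside, z up along its axis
- bottle: tall amber dropper bottle with a paper label and a black dropper cap: body diameter 42 mm up to 60 mm above the underside, then a shoulder and a cap of 25 mm diameter, 96 mm tall in all, about 100 g. Loose; stands on the stirrer's plate at the start. Origin: centre of its underside, z up along its axis
- stirrer: magnetic stirrer, fixed to the bench: a low white box 155 x 120 mm, 46 mm high, with a round white plate of 96 mm diameter whose flat top is 58 mm above the bench; two knobs on its front. The beaker's place. Origin: on the bench under the plate's centre; its x axis points from the knobs to the back (the box reaches from x -95 to +60 mm, the knobs to -107 mm), z up
- balance: bench balance, fixed: a low grey box 165 x 124 mm, 38 mm high, with a square steel pan 100 (x) x 104 (y) mm whose flat top is 50 mm above the bench; the pan does not give; a display before the pan. The jar's place. Origin: on the bench under the pan's centre; its x axis points from the display to the back (the box reaches from x -105 to +60 mm), z up
- dish: round dark metal dish, fixed: outside diameter 100 mm at the foot and 112 mm at the rim, wall 4 mm, 12 mm high; its flat inner floor, about 94 mm across, is 6 mm above the bench, so the rim stands 6 mm over the floor. The bottle's place. Origin: centre of its underside, on the bench, z up
- mat: square cork mat, fixed, 115 x 115 mm, 8 mm thick, its flat top 8 mm above the bench; empty at the start: the parking spot. Origin: centre of its underside, on the bench, z up
- wellplate: bystander: white 24-well plate, 85 x 127 x 17 mm, loose, lying on the bench. Origin: centre of its underside
- cup: bystander: red plastic cup with seedlings, 90 mm across at the rim, 112 mm tall without the green (145 mm with it), loose, standing on the bench. Origin: centre of its underside
- tipbox: bystander: box of pipette tips, blue with a white top, 80 x 115 x 56 mm, loose, standing on the bench. Origin: centre of its underside

How it is judged (in metres and radians):
On the way:
1. one of the vessels stands on the cork mat (its centre within 45 mm of the mat's), upright and let go (((horizontal distance between beaker and mat below 0.045 m and z of beaker in the frame of mat between 0.003 and 0.013 m and angle between beaker's own z axis and vertical below 0.1 rad and linear speed of beaker below 0.02 m/s and contact force between the fingers and beaker below 0.1 N) or (horizontal distance between jar and mat below 0.045 m and z of jar in the frame of mat between 0.003 and 0.013 m and angle between jar's own z axis and vertical below 0.1 rad and linear speed of jar below 0.02 m/s and contact force between the fingers and jar below 0.1 N) or (horizontal distance between bottle and mat below 0.045 m and z of bottle in the frame of mat between 0.003 and 0.013 m and angle between bottle's own z axis and vertical below 0.1 rad and linear speed of bottle below 0.02 m/s and contact force between the fingers and bottle below 0.1 N))), for 0.2 s.
At the end, for the whole second after the job is handed in: the beaker stands on the stirrer's plate, the jar on the balance's pan and the bottle on the dish's floor, each with its axis within 15 mm of the centre of its place and its underside within 5 mm of that surface's height, upright within 0.1 rad, released and at rest (horizontal distance between beaker and stirrer below 0.015 m and z of beaker in the frame of stirrer between 0.053 and 0.063 m and angle between each of beaker, jar, bottle's own z axis and vertical below 0.1 rad and linear speed of each of beaker, jar, bottle below 0.02 m/s and contact force between the fingers and beaker below 0.1 N and horizontal distance between jar and balance below 0.015 m and z of jar in the frame of balance between 0.045 and 0.055 m and contact force between the fingers and jar below 0.1 N and horizontal distance between bottle and dish below 0.015 m and z of bottle in the frame of dish between 0.001 and 0.011 m and contact force between the fingers and bottle below 0.1 N); the robot touches nothing.
It fails at once if a vessel is tipped (more than 0.6 rad from upright) (angle between any of beaker, jar, bottle's own z axis and vertical above 0.6 rad).
It fails at once if a vessel is dropped (faster than 0.7 m/s out of the fingers, a fall of some 25 mm) ((linear speed of beaker above 0.7 m/s and contact force between the fingers and beaker below 0.1 N) or (linear speed of jar above 0.7 m/s and contact force between the fingers and jar below 0.1 N) or (linear speed of bottle above 0.7 m/s and contact force between the fingers and bottle below 0.1 N)).
It fails at once if the well plate, the seedling cup or the tip box is pushed more than 30 mm or tipped (distance of any of wellplate, cup, tipbox from where it was at the start of the episode above 0.03 m or angle between any of wellplate, cup, tipbox's own z axis and vertical above 0.3 rad).
It also fails if it takes over 122 s, if anything falls off the work surface, if the arm or the gripper's body presses on something with over 40 N, if the wrist force passes 120 N, or if a joint passes its speed limit or range.

## Working session

There is one attempt and no reset: what is moved stays moved. The work goes in short steps, Python scripts to look and compute and a shell command to move; the robot and the scene stay as the last step left them, time stands still between calls to the robot, and variables do not carry over. Pictures are saved under pics/ and viewed, at most 14 in all, crops included, and the job is handed in when it is done.

```bash
mkdir -p pics; ls; python3 - <<'E'
from cell import *
import cv2
s=sense();print(s)
for n in("scene","top"):
    cv2.imwrite(f"pics/{n}0.png",read_camera(n)[:,:,::-1]);print(n,camera_params(n))
E
```

```text
pics
{'time_s': 0.0, 'q': array([-7.59786856e+01,  5.03977751e+00,  7.86288852e+01, -5.98916391e-04,
        9.64631191e+01, -5.90657981e+00]), 'dq': array([ 0.01917471, -0.08537272,  0.03897071,  0.01315728, -0.10752294,
       -0.00983569]), 'joint_efforts': array([ 6.23977303e-04, -3.51863265e+01, -3.13273001e+01, -4.65820108e-05,
        1.09029221e-02, -5.51555772e-06]), 'eef_pos': array([ 0.18733078, -0.51655643,  0.2300961 ]), 'tcp_rot': array([[ 9.40122765e-01,  3.40835541e-01, -5.67333284e-04],
       [ 3.40835938e-01, -9.40120149e-01,  2.22897894e-03],
       [ 2.26353790e-04, -2.28888142e-03, -9.99997355e-01]]), 'force': array([-0.11727008,  0.61841161,  0.75523771]), 'moment': array([ 1.06806126e-02,  5.24193510e-02, -3.74607144e-05]), 'grip_force': 0.0, 'finger_gap': 0.0854496036152613}
scene {'fx': 545.8623515282901, 'fy': 545.8623515282901, 'cx': 325.99244477277693, 'cy': 238.83256908716368, 'R': array([[ 0.82566612,  0.56413166,  0.00556145],
       [ 0.37322812, -0.53881324, -0.75523576],
       [-0.42305582,  0.62564827, -0.65542964]]), 't': array([-0.47601941, -0.16102988,  1.49652134])}
top {'fx': 524.0887819636044, 'fy': 524.0887819636044, 'cx': 326.3172161780543, 'cy': 241.35661514199768, 'R': array([[ 0.01222335, -0.99987542, -0.00998717],
       [-0.99819759, -0.01161473, -0.0588784 ],
       [ 0.05875507,  0.01068886, -0.9982152 ]]), 't': array([0.00406571, 0.56229465, 1.34895   ])}
```

View pics/scene0.png

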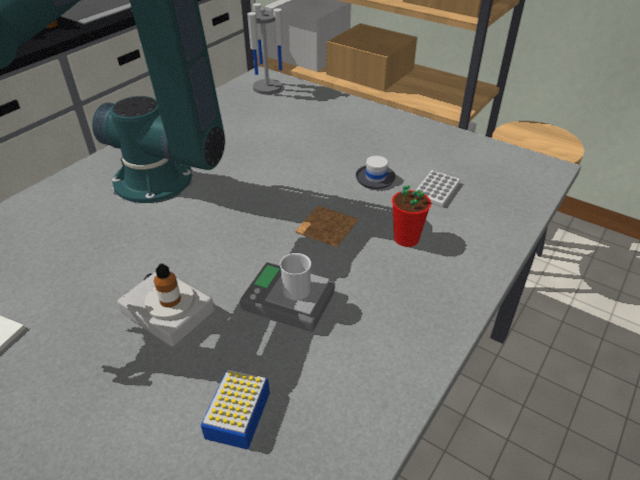

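View pics/top0.png

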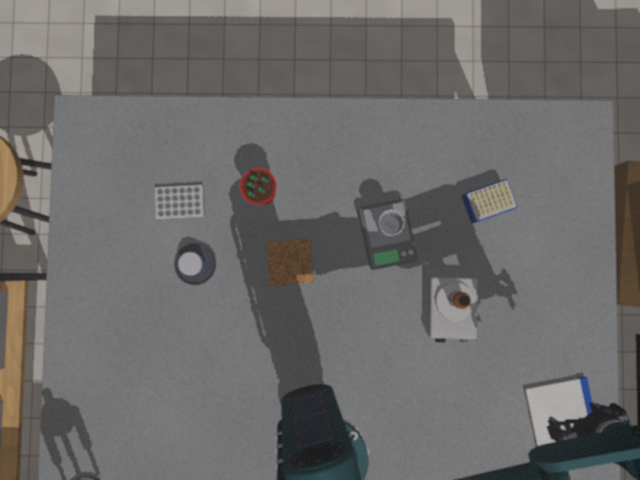

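The scene view shows the bottle on the stirrer (167,300), beaker on the balance (290,290), jar in the dish (376,172) and the mat at (328,226). In the top view they are at (456,305), (388,230), (192,262) and (290,262). I'll enlarge these areas for measurement.

```bash
python3 - <<'E'
import cv2,numpy as np
def mont(n,cs):
    im=cv2.imread(f"pics/{n}0.png");T=[]
    for x,y in cs:
        x0,y0=x-50,y-38
        t=cv2.resize(im[y0:y0+75,x0:x0+100],(400,300),interpolation=cv2.INTER_CUBIC)
        for u in range(-(-x0//10)*10,x0+100,10):
            cv2.line(t,(int((u-x0+.5)*4),0),(int((u-x0+.5)*4),5 if u%50 else 14),(0,255,255),1)
            if u%20==0: cv2.putText(t,str(u),(int((u-x0+.5)*4)-9,14),0,.32,(0,255,255))
        for v in range(-(-y0//10)*10,y0+75,10):
            cv2.line(t,(0,int((v-y0+.5)*4)),(5,int((v-y0+.5)*4)),(0,255,255),1)
            cv2.putText(t,str(v),(7,int((v-y0+.5)*4)+4),0,.32,(0,255,255))
        T.append(t)
    cv2.imwrite(f"pics/{n}_m.png",np.vstack([np.hstack(T[:2]),np.hstack(T[2:])]))
mont("top",[(454,308),(387,230),(194,263),(290,262)])
mont("scene",[(167,302),(288,292),(376,172),(328,226)])
E
```

```text
(no output)
```

View pics/top_m.png

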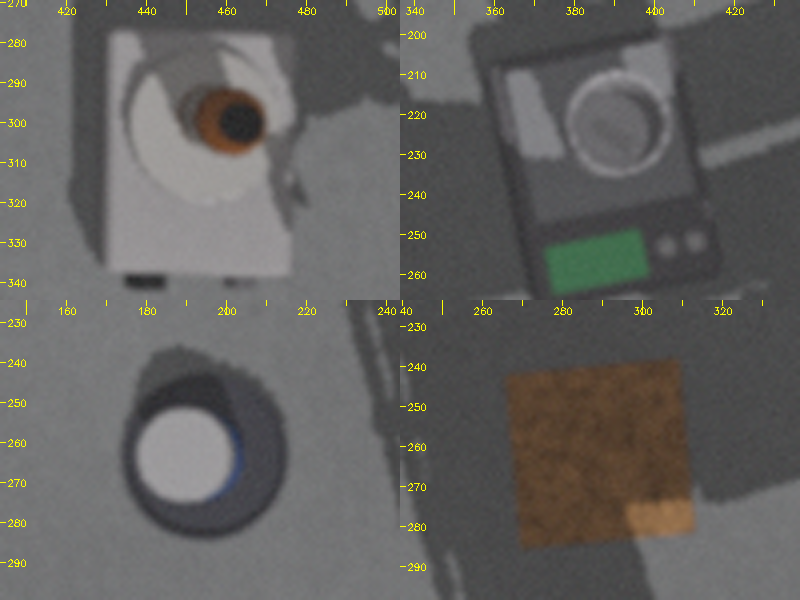

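View pics/scene_m.png

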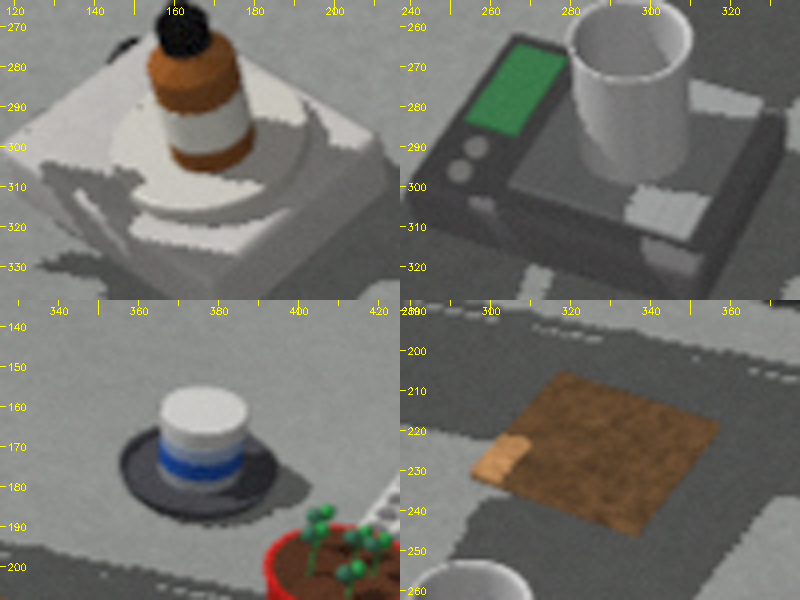

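The enlargements give the corresponding points in both views: mat corners, jar cap, dish rim, beaker rim, pan corners, bottle cap and plate. I'll triangulate these and overlay the fitted outlines.

```bash
cat > h.py <<'E'
import numpy as np,cv2
from cell import camera_params
C={n:camera_params(n) for n in("top","scene")}
K={n:np.array([[c["fx"],0,c["cx"]],[0,c["fy"],c["cy"]],[0,0,1]]) for n,c in C.items()}
P={n:K[n]@np.c_[C[n]["R"],C[n]["t"]] for n in C}
def proj(n,X): return cv2.projectPoints(np.float64(X).reshape(-1,1,3),cv2.Rodrigues(C[n]["R"])[0],C[n]["t"],K[n],None)[0][:,0]
def tri(a,b):
    X=cv2.triangulatePoints(P["top"],P["scene"],np.float64(a).reshape(2,1),np.float64(b).reshape(2,1))[:,0];return X[:3]/X[3]
def ray(n,uv,z):  # point on plane z
    c=C[n];d=c["R"].T@np.linalg.inv(K[n])@[uv[0],uv[1],1];o=-c["R"].T@c["t"];return o+d*(z-o[2])/d[2]
def circ(x,y,z,r): a=np.linspace(0,2*np.pi,49);return np.c_[x+r*np.cos(a),y+r*np.sin(a),0*a+z]
def rect(x,y,z,th,x0,x1,y0,y1):
    c,s=np.cos(np.radians(th)),np.sin(np.radians(th));q=np.array([[x0,y0],[x1,y0],[x1,y1],[x0,y1],[x0,y0]])
    return np.c_[x+c*q[:,0]-s*q[:,1],y+s*q[:,0]+c*q[:,1],0*q[:,0]+z]
def overlay(src,out,n,cs,curves):
    im=cv2.imread(src);T=[]
    for x,y in cs:
        x0,y0=x-50,y-38
        t=cv2.resize(im[y0:y0+75,x0:x0+100],(400,300),interpolation=cv2.INTER_CUBIC)
        for k,c in enumerate(curves):
            p=(proj(n,c)-[x0,y0]+.5)*4
            cv2.polylines(t,[np.int32(p*8)],False,[(0,255,255),(255,255,0),(255,0,255),(0,255,0)][k%4],1,cv2.LINE_AA,3)
        T.append(t)
    cv2.imwrite(out,np.vstack([np.hstack(T[:2]),np.hstack(T[2:])]))
E
cat > m.py <<'E'
from h import *
tp={"st":(404,270),"ba":(337,192),"di":(144,225),"ma":(240,224)}
sp={"st":(117,264),"ba":(238,254),"di":(326,134),"ma":(278,188)}
for nm,k,a,b in [("mBR","ma",(294,231),(70,178)),("mBL","ma",(121,249),(160,71)),("mTL","ma",(105,76),(319,124)),("mTR","ma",(279,59),(239,236)),
 ("jarcap","di",(185,154.5),(204,112)),("dish","di",(204.5,156),(198.5,172)),("rim","ba",(218.5,123.5),(230.5,41)),
 ("panBR","ba",(297,193),(108,187)),("panTR","ba",(272,38),(290,241)),("panTL","ba",(92,65),(365,102)),
 ("bcap","st",(243,121),(183,16)),("plate","st",(200,128),(208,150))]:
    A=np.array(tp[k])+np.array(a)/4-.5;B=np.array(sp[k])+np.array(b)/4-.5
    X=tri(A,B);e=proj("top",X)[0]-A;f=proj("scene",X)[0]-B
    print(nm,X.round(4),e.round(1),f.round(1))
E
python3 m.py
```

```text
mBR [0.4568 0.0437 0.0035] [0.3 0.4] [ 0.5 -0. ]
mBL [0.4442 0.1565 0.0088] [0.2 0.3] [ 0.3 -0. ]
mTL [0.5568 0.169  0.0087] [0.3 0.4] [ 0.5 -0. ]
mTR [0.5705 0.0559 0.0049] [0. 0.] [ 0. -0.]
jarcap [0.4998 0.3545 0.0567] [0.2 0.3] [ 0.4 -0. ]
dish [0.4994 0.3547 0.0078] [0.3 0.4] [ 0.5 -0.1]
rim [ 0.6029 -0.1459  0.1242] [0.2 0.2] [ 0.3 -0. ]
panBR [ 0.5666 -0.2042  0.0491] [0.1 0.1] [ 0.2 -0. ]
panTR [ 0.6653 -0.1865  0.0556] [-0.1 -0.2] [-0.3  0. ]
panTL [ 0.6425 -0.0769  0.0482] [1.4 1.9] [ 2.6 -0.2]
bcap [ 0.4206 -0.3152  0.1482] [0.5 0.5] [0.8 0. ]
plate [ 0.4106 -0.3138  0.0483] [0.7 0.6] [1.1 0. ]
```

```bash
cat > ov.py <<'E'
from h import *
m=(.507,.1063,6.1);b=(.6068,-.1441,10.2);d=(.4994,.3546);s=(.411,-.314,3)
cur=[rect(m[0],m[1],.008,m[2],-.0575,.0575,-.0575,.0575),
 rect(b[0],b[1],.05,b[2],-.05,.05,-.052,.052),rect(b[0],b[1],.038,b[2],-.105,.06,-.062,.062),
 circ(.603,-.1459,.124,.031),circ(.603,-.1459,.05,.029),
 circ(*d,.012,.056),circ(.4998,.3545,.056,.0295),circ(.4998,.3545,.006,.028),
 circ(s[0],s[1],.058,.048),rect(s[0],s[1],.046,s[2],-.095,.06,-.06,.06),
 circ(.4206,-.3152,.154,.0125),circ(.4206,-.3152,.118,.021),circ(.4206,-.3152,.058,.021)]
overlay("pics/top0.png","pics/ot.png","top",[(454,308),(387,230),(194,263),(290,262)],cur)
overlay("pics/scene0.png","pics/os.png","scene",[(167,302),(288,292),(376,172),(328,226)],cur)
E
python3 ov.py
```

```text
(no output)
```

View pics/ot.png

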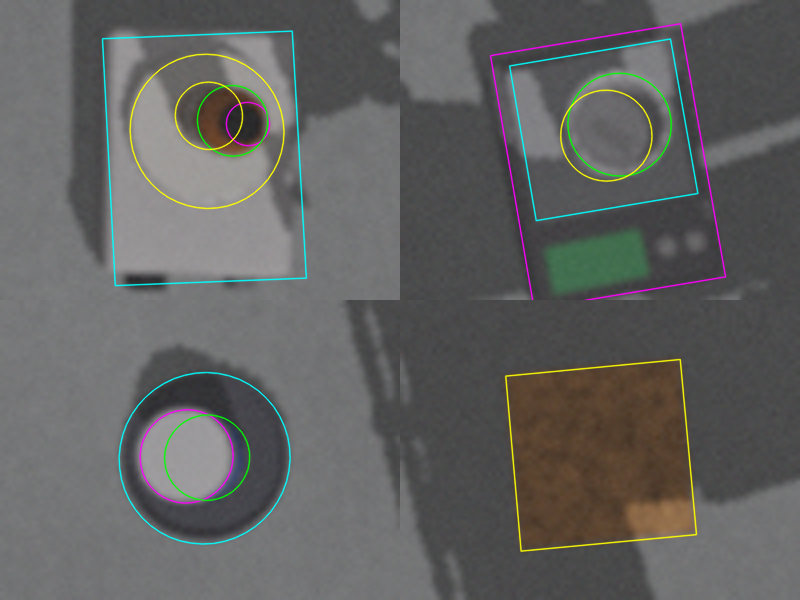

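View pics/os.png

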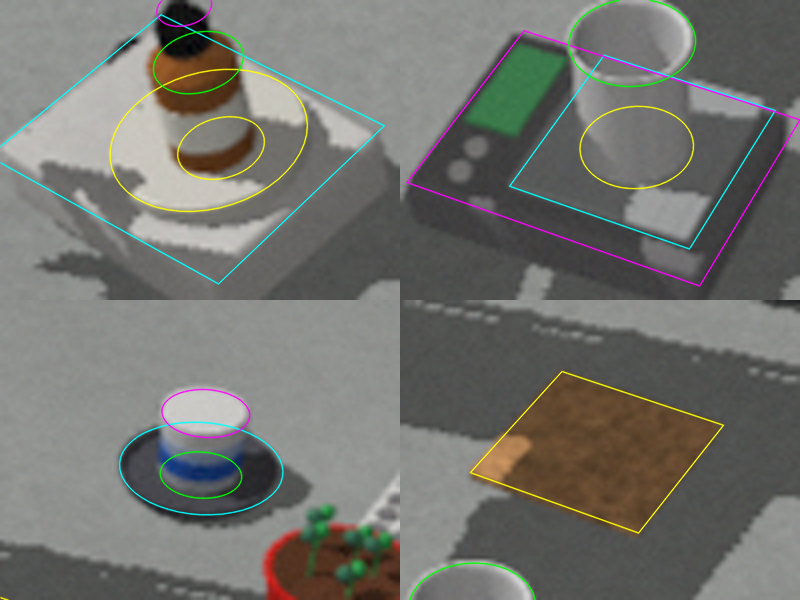

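The overlays fit the mat, pan, dish, beaker and jar within about 1 px. The stirrer outline is off: in the top view it should shift up about 8 tile px and turn to about -1°. I'll refit it at higher contrast.

```bash
python3 - <<'E'
from h import *
s=(.416,-.3125,-1)
T=[]
for n,(x,y) in (("top",(456,308)),("scene",(167,302))):
    im=cv2.imread(f"pics/{n}0.png");x0,y0=x-33,y-40
    t=cv2.resize(im[y0:y0+80,x0:x0+66],None,fx=6,fy=6,interpolation=cv2.INTER_CUBIC)
    g=cv2.createCLAHE(4,(3,3)).apply(t[:,:,2]);t=cv2.merge([g]*3)
    for c,col in ((circ(s[0],s[1],.058,.048),(0,255,255)),(rect(*s[:2],.046,s[2],-.095,.06,-.06,.06),(255,255,0)),(rect(*s[:2],.0,s[2],-.095,.06,-.06,.06),(255,0,255)),(circ(.421,-.314,.154,.0125),(0,255,0)),(circ(.421,-.314,.058,.021),(0,255,0))):
        p=(proj(n,c)-[x0,y0]+.5)*6
        cv2.polylines(t,[np.int32(p*8)],False,col,1,cv2.LINE_AA,3)
    T.append(t)
cv2.imwrite("pics/st2.png",np.hstack(T))
E
```

```text
(no output)
```

View pics/st2.png

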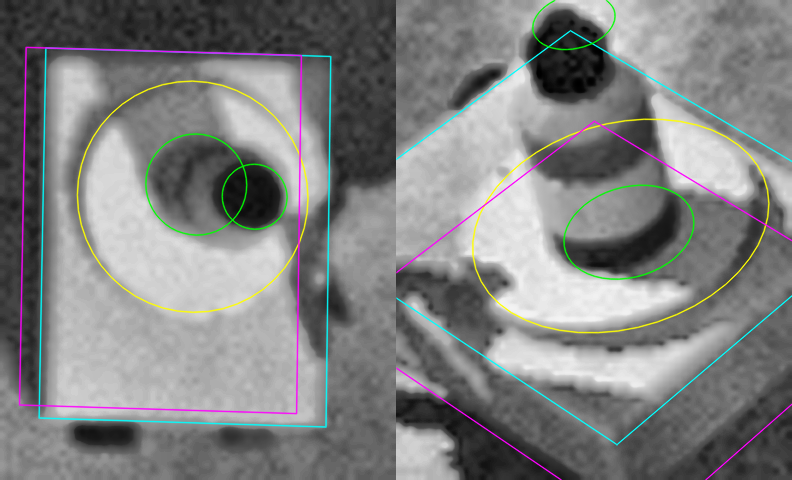

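The top view shows the plate about 1 px right of the outline, so the stirrer is at about (.414, -.3145). I'll park the bottle first, keeping the tool's yaw constant.

```bash
cat > d.py <<'E'
import sys,numpy as np
from cell import sense
s=sense();t=np.array([float(a) for a in sys.argv[1:4]])
d=s["tcp_rot"].T@(t-s["eef_pos"]);print("pos",s["eef_pos"].round(4),"delta tool",d.round(4),"dist",np.linalg.norm(d).round(3),"gap",round(s["finger_gap"],4),"grip",s["grip_force"],"t",s["time_s"])
E
python3 d.py .421 -.314 .231; python3 -c "
from h import *
for n,p,z in(('cup',(258,187),.112),('well',(180,201),.017),('tip',(491,201),.056)):print(n,ray('top',p,z).round(3))"
```

```text
pos [ 0.1873 -0.5166  0.2302] delta tool [ 0.2887 -0.1109 -0.0005] dist 0.309 gap 0.085 grip 0.0 t 0.1
cup [0.688 0.178 0.112]
well [0.664 0.396 0.017]
tip [ 0.667 -0.406  0.056]
```

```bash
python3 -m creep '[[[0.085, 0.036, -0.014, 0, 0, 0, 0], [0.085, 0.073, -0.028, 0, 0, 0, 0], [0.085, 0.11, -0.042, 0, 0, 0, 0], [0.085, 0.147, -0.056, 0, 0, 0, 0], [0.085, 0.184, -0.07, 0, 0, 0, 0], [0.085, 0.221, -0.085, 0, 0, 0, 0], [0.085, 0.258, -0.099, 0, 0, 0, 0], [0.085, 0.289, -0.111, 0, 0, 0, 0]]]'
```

```text
refused: ROWS must be a list of rows, each a list of 7 numbers. Nothing was moved.
```

Wrong form. The message asks for a list of rows, each a list of 7 numbers, so I'll send the same numbers that way.

```bash
python3 -m creep '[[0.085, 0.036, -0.014, 0, 0, 0, 0], [0.085, 0.073, -0.028, 0, 0, 0, 0], [0.085, 0.11, -0.042, 0, 0, 0, 0], [0.085, 0.147, -0.056, 0, 0, 0, 0], [0.085, 0.184, -0.07, 0, 0, 0, 0], [0.085, 0.221, -0.085, 0, 0, 0, 0], [0.085, 0.258, -0.099, 0, 0, 0, 0], [0.085, 0.289, -0.111, 0, 0, 0, 0]]'; python3 -m creep '[[0.085, 0, 0, 0, 0, 0, 0], [0.085, 0, 0, 0, 0, 0, 0]]'; python3 d.py .421 -.314 .089
```

```text
time_s: 0.77
eef_pos: [0.4228, -0.312, 0.2308]
tcp_rot: [[0.94, 0.342, -0.0], [0.342, -0.94, 0.001], [0.0, -0.001, -1.0]]
force: [-0.8, -0.4, 0.5]
finger_gap: 0.085
grip_force: 0.0
time_s: 0.93
eef_pos: [0.4221, -0.3128, 0.2307]
tcp_rot: [[0.939, 0.344, -0.001], [0.344, -0.939, 0.0], [-0.001, -0.001, -1.0]]
force: [-1.1, 0.7, -0.4]
finger_gap: 0.0851
grip_force: 0.0
pos [ 0.4221 -0.3128  0.2307] delta tool [-0.0013  0.0008  0.1417] dist 0.142 gap 0.0851 grip 0.0 t 0.9333
```

```bash
python3 -m creep '[[0.085, 0, 0, 0.025, 0, 0, 0], [0.085, -0.001, 0.001, 0.05, 0, 0, 0], [0.085, -0.001, 0.001, 0.075, 0, 0, 0], [0.085, -0.001, 0.001, 0.1, 0, 0, 0], [0.085, -0.001, 0.001, 0.125, 0, 0, 0], [0.085, -0.001, 0.001, 0.142, 0, 0, 0], [0.085, -0.001, 0.001, 0.142, 0, 0, 0]]'; python3 -m creep '[[0.03, 0, 0, 0, 0, 0, 0], [0.03, 0, 0, 0, 0, 0, 0], [0.03, 0, 0, 0, 0, 0, 0], [0.03, 0, 0, 0, 0, 0, 0], [0.03, 0, 0, 0, 0, 0, 0], [0.03, 0, 0, 0, 0, 0, 0], [0.03, 0, 0, 0, 0, 0, 0], [0.03, 0, 0, 0, 0, 0, 0]]';  python3 d.py .507 .1063 .25
```

```text
time_s: 1.52
eef_pos: [0.4169, -0.3144, 0.0841]
tcp_rot: [[0.941, 0.339, -0.008], [0.339, -0.941, 0.007], [-0.005, -0.009, -1.0]]
force: [-0.5, -0.1, 0.1]
finger_gap: 0.085
grip_force: 0.0
time_s: 2.18
eef_pos: [0.4217, -0.3166, 0.0917]
tcp_rot: [[0.94, 0.341, 0.003], [0.341, -0.94, -0.003], [0.002, 0.004, -1.0]]
force: [-1.1, -0.6, 6.1]
finger_gap: 0.0403
grip_force: 61.2
pos [ 0.4217 -0.3166  0.0917] delta tool [ 0.2246 -0.3679 -0.1595] dist 0.46 gap 0.0403 grip 61.16438942961395 t 2.1833
```

```bash
python3 -m creep '[[0.03, 0, 0, -0.01, 0, 0, 0], [0.03, 0, 0, -0.03, 0, 0, 0], [0.03, 0, 0, -0.055, 0, 0, 0], [0.03, 0, 0, -0.085, 0, 0, 0], [0.03, 0, 0, -0.115, 0, 0, 0], [0.03, 0, 0, -0.14, 0, 0, 0], [0.03, 0, 0, -0.155, 0, 0, 0], [0.03, 0, 0, -0.16, 0, 0, 0]]';  python3 d.py .507 .1063 .25
```

```text
time_s: 2.85
eef_pos: [0.4216, -0.3162, 0.2535]
tcp_rot: [[0.94, 0.341, 0.005], [0.341, -0.94, -0.004], [0.003, 0.006, -1.0]]
force: [0.3, -0.5, -1.0]
finger_gap: 0.0405
grip_force: 60.7
pos [ 0.4216 -0.3162  0.2535] delta tool [ 0.2244 -0.368   0.002 ] dist 0.431 gap 0.0405 grip 60.679572955705225 t 2.85
```

```bash
python3 - <<'E'
from cell import *
import cv2
cv2.imwrite("pics/l1.png",read_camera("scene")[180:340,60:260,::-1])
E
python3 -c "
import cv2;cv2.imwrite('pics/l1.png',cv2.resize(cv2.imread('pics/l1.png'),None,fx=2,fy=2))"
```

```text
(no output)
```

View pics/l1.png

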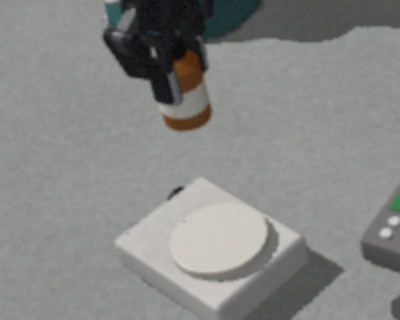

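The bottle is held upright and is clear of the stirrer, whose plate now shows at about (169,299) in the full image. Next I carry it to the mat.

```bash
python3 -m creep '[[0.03, 0.005, -0.009, 0, 0, 0, 0], [0.03, 0.016, -0.026, 0, 0, 0, 0], [0.03, 0.03, -0.05, 0, 0, 0, 0], [0.03, 0.047, -0.077, 0, 0, 0, 0], [0.03, 0.064, -0.105, 0, 0, 0, 0], [0.03, 0.081, -0.132, 0, 0, 0, 0], [0.03, 0.097, -0.16, 0, 0, 0, 0], [0.03, 0.114, -0.187, 0, 0, 0, 0]]';python3 -m creep '[[0.03, 0.016, -0.026, 0, 0, 0, 0], [0.03, 0.033, -0.053, 0, 0, 0, 0], [0.03, 0.05, -0.08, 0, 0, 0, 0], [0.03, 0.067, -0.108, 0, 0, 0, 0], [0.03, 0.084, -0.137, 0, 0, 0, 0], [0.03, 0.097, -0.16, 0, 0, 0, 0], [0.03, 0.106, -0.175, 0, 0, 0, 0], [0.03, 0.11, -0.181, 0, 0, 0, 0]]';  python3 d.py .507 .1063 .05
```

```text
time_s: 3.57
eef_pos: [0.4629, -0.0982, 0.2467]
tcp_rot: [[0.94, 0.341, -0.004], [0.341, -0.94, 0.002], [-0.004, -0.003, -1.0]]
force: [1.4, -0.0, -0.8]
finger_gap: 0.0405
grip_force: 60.7
time_s: 4.23
eef_pos: [0.5044, 0.1098, 0.2465]
tcp_rot: [[0.939, 0.345, -0.005], [0.345, -0.939, 0.001], [-0.005, -0.002, -1.0]]
force: [-0.1, -0.5, -0.9]
finger_gap: 0.0402
grip_force: 60.7
pos [0.5044 0.1098 0.2465] delta tool [0.0021 0.0047 0.1965] dist 0.197 gap 0.0402 grip 60.71090593468398 t 4.2333
```

```bash
python3 -m creep '[[0.03, 0.001, 0.002, 0.01, 0, 0, 0], [0.03, 0.002, 0.004, 0.035, 0, 0, 0], [0.03, 0.002, 0.004, 0.07, 0, 0, 0], [0.03, 0.002, 0.004, 0.105, 0, 0, 0], [0.03, 0.002, 0.004, 0.14, 0, 0, 0], [0.03, 0.002, 0.004, 0.165, 0, 0, 0], [0.03, 0.002, 0.004, 0.18, 0, 0, 0], [0.03, 0.002, 0.004, 0.188, 0, 0, 0]]'; python3 -m creep '[[0.03, 0, 0, 0, 0, 0, 0], [0.03, 0, 0, 0, 0, 0, 0], [0.03, 0, 0, 0, 0, 0, 0]]'; python3 d.py .507 .1063 .042;python3 - <<'E'
from cell import *
import cv2
cv2.imwrite("pics/top1.png",read_camera("top")[:,:,::-1]);cv2.imwrite("pics/scene1.png",read_camera("scene")[:,:,::-1])
from h import *
m=(.507,.1063,6.1);b=(.6068,-.1441,10.2);s=(.4145,-.3145,-.5)
cur=[circ(*s[:2],.058,.048),rect(*s[:2],.046,s[2],-.095,.06,-.06,.06)]
for n,c in(("top",[(456,308),(290,262)]),("scene",[(167,302),(328,226)])):
    overlay(f"pics/{n}1.png",f"pics/_{n}.png",n,c*2,cur)
cv2.imwrite("pics/o1.png",np.vstack([cv2.imread(f"pics/_{n}.png")[:300] for n in("top","scene")]))
E
```

```text
time_s: 4.9
eef_pos: [0.5056, 0.1019, 0.0564]
tcp_rot: [[0.941, 0.339, -0.009], [0.339, -0.941, -0.002], [-0.009, -0.001, -1.0]]
force: [-0.1, -0.6, -1.8]
finger_gap: 0.0401
grip_force: 60.7
time_s: 5.15
eef_pos: [0.5102, 0.1033, 0.0627]
tcp_rot: [[0.94, 0.34, 0.003], [0.34, -0.94, 0.0], [0.003, 0.001, -1.0]]
force: [0.0, -0.8, -1.4]
finger_gap: 0.0406
grip_force: 60.7
pos [0.5102 0.1033 0.0627] delta tool [-0.002  -0.0039  0.0207] dist 0.021 gap 0.0406 grip 60.703348238021135 t 5.15
```

View pics/o1.png

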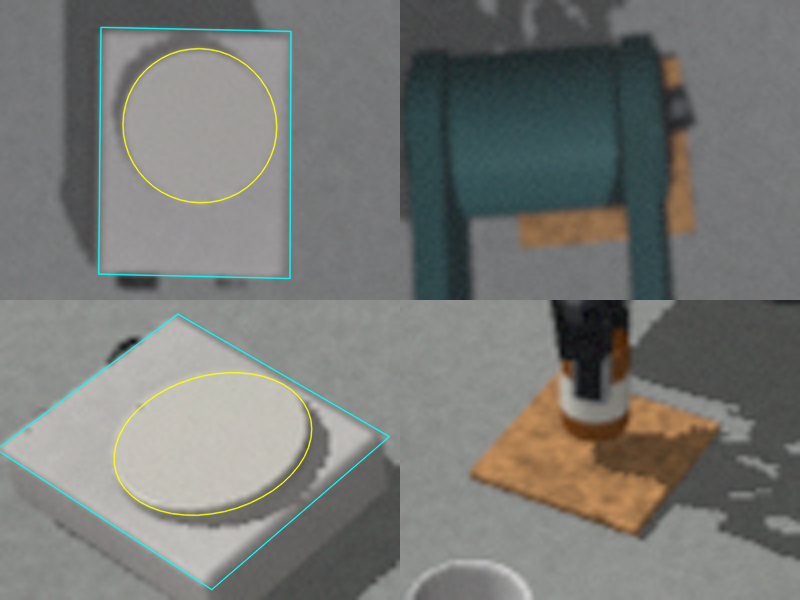

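The overlay fits the plate in both views, confirming the stirrer at (.4145, -.3145). The bottle hovers upright over the mat at (597,430) in the tile. Now I lower it gently.

```bash
python3 -m creep '[[0.03, -0.001, -0.002, 0.005, 0, 0, 0], [0.03, -0.002, -0.004, 0.01, 0, 0, 0], [0.03, -0.002, -0.004, 0.014, 0, 0, 0], [0.03, -0.002, -0.004, 0.016, 0, 0, 0], [0.03, -0.002, -0.004, 0.018, 0, 0, 0], [0.03, -0.002, -0.004, 0.018, 0, 0, 0], [0.03, -0.002, -0.004, 0.018, 0, 0, 0], [0.03, -0.002, -0.004, 0.018, 0, 0, 0]]'; python3 d.py .507 .1063 .042
```

```text
time_s: 5.92
eef_pos: [0.506, 0.1068, 0.0434]
tcp_rot: [[0.94, 0.341, 0.0], [0.341, -0.94, -0.0], [0.0, 0.0, -1.0]]
force: [0.3, 0.5, -1.6]
finger_gap: 0.0399
grip_force: 60.7
pos [0.506  0.1068 0.0434] delta tool [0.0007 0.0008 0.0014] dist 0.002 gap 0.0399 grip 60.70115698501468 t 5.9167
```

```bash
python3 -m creep '[[0.03, 0, 0, 0.001, 0, 0, 0], [0.03, 0, 0, 0.002, 0, 0, 0], [0.03, 0, 0, 0.003, 0, 0, 0], [0.03, 0, 0, 0.003, 0, 0, 0]]'|grep -E "eef|force"; python3 -m creep '[[0.03, 0, 0, 0.001, 0, 0, 0], [0.03, 0, 0, 0.001, 0, 0, 0]]'|grep -E "eef|force"
```

```text
eef_pos: [0.5063, 0.1068, 0.0418]
force: [-2.3, -0.8, 5.0]
grip_force: 61.3
eef_pos: [0.5064, 0.1069, 0.0417]
force: [-4.6, 0.3, 9.5]
grip_force: 61.8
```

Contact came at z=.0417, as predicted. Release.

```bash
python3 -m creep '[[0.05, 0, 0, -0.002, 0, 0, 0], [0.07, 0, 0, -0.002, 0, 0, 0], [0.085, 0, 0, -0.002, 0, 0, 0], [0.085, 0, 0, -0.002, 0, 0, 0], [0.085, 0, 0, -0.002, 0, 0, 0], [0.085, 0, 0, -0.002, 0, 0, 0]]'|grep -vE "rot"; python3 -m creep '[[0.085, 0, 0, -0.01, 0, 0, 0], [0.085, 0, 0, -0.035, 0, 0, 0], [0.085, 0, 0, -0.065, 0, 0, 0], [0.085, 0, 0, -0.095, 0, 0, 0], [0.085, 0, 0, -0.125, 0, 0, 0], [0.085, 0, 0, -0.155, 0, 0, 0], [0.085, 0, 0, -0.18, 0, 0, 0], [0.085, 0, 0, -0.195, 0, 0, 0]]'|grep -vE "rot";python3 d.py .604 -.1457 .22
```

```text
time_s: 6.92
eef_pos: [0.5057, 0.1067, 0.0409]
force: [-0.4, 0.2, 0.6]
finger_gap: 0.0847
grip_force: 0.0
time_s: 7.58
eef_pos: [0.5069, 0.1069, 0.2412]
force: [0.2, 0.2, 0.0]
finger_gap: 0.0851
grip_force: 0.0
pos [0.5069 0.1069 0.2412] delta tool [0.005  0.2705 0.0217] dist 0.271 gap 0.0851 grip 0.0 t 7.5833
```

```bash
python3 -m creep '[[0.085, 0.001, 0.025, 0.003, 0, 0, 0], [0.085, 0.001, 0.06, 0.006, 0, 0, 0], [0.085, 0.002, 0.1, 0.01, 0, 0, 0], [0.085, 0.003, 0.14, 0.014, 0, 0, 0], [0.085, 0.004, 0.18, 0.018, 0, 0, 0], [0.085, 0.005, 0.22, 0.022, 0, 0, 0], [0.085, 0.005, 0.25, 0.022, 0, 0, 0], [0.085, 0.005, 0.27, 0.022, 0, 0, 0]]'|grep time; python3 -m creep '[[0.085, 0, 0, 0, 0, 0, 0], [0.085, 0, 0, 0, 0, 0, 0], [0.085, 0, 0, 0, 0, 0, 0]]'|grep time; python3 d.py .604 -.1457 .076
```

```text
time_s: 8.25
time_s: 8.5
pos [ 0.6025 -0.1447  0.2147] delta tool [0.0011 0.0015 0.1387] dist 0.139 gap 0.0848 grip 0.0 t 8.5
```

```bash
python3 -m creep '[[0.085, 0.001, 0.001, 0.02, 0, 0, 0], [0.085, 0.001, 0.001, 0.045, 0, 0, 0], [0.085, 0.001, 0.001, 0.07, 0, 0, 0], [0.085, 0.001, 0.001, 0.095, 0, 0, 0], [0.085, 0.001, 0.001, 0.115, 0, 0, 0], [0.085, 0.001, 0.001, 0.13, 0, 0, 0], [0.085, 0.001, 0.001, 0.138, 0, 0, 0], [0.085, 0.001, 0.001, 0.138, 0, 0, 0]]'|grep -E "eef|^force"; python3 -m creep '[[0.05, 0, 0, 0, 0, 0, 0], [0.05, 0, 0, 0, 0, 0, 0], [0.05, 0, 0, 0, 0, 0, 0], [0.05, 0, 0, 0, 0, 0, 0], [0.05, 0, 0, 0, 0, 0, 0], [0.05, 0, 0, 0, 0, 0, 0], [0.05, 0, 0, 0, 0, 0, 0]]'|grep -v rot;  python3 d.py .4145 -.3145 .2
```

```text
eef_pos: [0.6024, -0.1441, 0.0743]
force: [-0.4, 0.2, 0.3]
time_s: 9.75
eef_pos: [0.6054, -0.1463, 0.0789]
force: [0.4, -0.2, 7.3]
finger_gap: 0.0578
grip_force: 61.9
pos [ 0.6054 -0.1463  0.0789] delta tool [-0.2363  0.0934 -0.1218] dist 0.282 gap 0.0578 grip 61.9354237098014 t 9.75
```

```bash
python3 -m creep '[[0.05, 0, 0, -0.01, 0, 0, 0], [0.05, 0, 0, -0.025, 0, 0, 0], [0.05, 0, 0, -0.045, 0, 0, 0], [0.05, 0, 0, -0.065, 0, 0, 0], [0.05, 0, 0, -0.085, 0, 0, 0], [0.05, 0, 0, -0.105, 0, 0, 0], [0.05, 0, 0, -0.117, 0, 0, 0], [0.05, 0, 0, -0.12, 0, 0, 0]]'|grep -v rot;  python3 -m creep '[[0.05, -0.01, 0.004, 0, 0, 0, 0], [0.05, -0.032, 0.013, 0, 0, 0, 0], [0.05, -0.06, 0.024, 0, 0, 0, 0], [0.05, -0.088, 0.035, 0, 0, 0, 0], [0.05, -0.116, 0.046, 0, 0, 0, 0], [0.05, -0.144, 0.057, 0, 0, 0, 0], [0.05, -0.17, 0.067, 0, 0, 0, 0], [0.05, -0.19, 0.075, 0, 0, 0, 0]]'|grep -v rot; python3 -m creep '[[0.05, -0.02, 0.008, 0, 0, 0, 0], [0.05, -0.036, 0.014, 0, 0, 0, 0], [0.05, -0.044, 0.017, 0, 0, 0, 0], [0.05, -0.047, 0.0185, 0, 0, 0, 0], [0.05, -0.047, 0.0185, 0, 0, 0, 0], [0.05, -0.047, 0.0185, 0, 0, 0, 0]]'|grep -v rot; python3 d.py .4145 -.3145 .092
```

```text
time_s: 10.42
eef_pos: [0.6049, -0.1463, 0.1997]
force: [-0.3, 0.6, -0.8]
finger_gap: 0.058
grip_force: 61.8
time_s: 11.08
eef_pos: [0.4476, -0.2821, 0.1941]
force: [-0.4, -0.1, -0.5]
finger_gap: 0.0579
grip_force: 61.8
time_s: 11.58
eef_pos: [0.4131, -0.3141, 0.1957]
force: [-0.4, 0.1, -0.2]
finger_gap: 0.0577
grip_force: 61.8
pos [ 0.4131 -0.3141  0.1957] delta tool [0.0012 0.001  0.1037] dist 0.104 gap 0.0577 grip 61.82054388045799 t 11.5833
```

```bash
python3 -m creep '[[0.05, 0.002, 0.001, 0.01, 0, 0, 0], [0.05, 0.003, 0.001, 0.03, 0, 0, 0], [0.05, 0.003, 0.001, 0.05, 0, 0, 0], [0.05, 0.003, 0.001, 0.07, 0, 0, 0], [0.05, 0.003, 0.001, 0.085, 0, 0, 0], [0.05, 0.003, 0.001, 0.095, 0, 0, 0], [0.05, 0.003, 0.001, 0.1, 0, 0, 0], [0.05, 0.003, 0.001, 0.1, 0, 0, 0]]'|grep -v rot; python3 -m creep '[[0.05, 0, 0, 0, 0, 0, 0], [0.05, 0, 0, 0, 0, 0, 0], [0.05, 0, 0, 0, 0, 0, 0]]'|grep -v rot;python3 d.py .4145 -.3145 .087
```

```text
time_s: 12.25
eef_pos: [0.4159, -0.3135, 0.0947]
force: [-0.3, 0.0, -0.8]
finger_gap: 0.0575
grip_force: 61.8
time_s: 12.5
eef_pos: [0.4168, -0.3151, 0.0977]
force: [0.6, 0.4, -0.9]
finger_gap: 0.058
grip_force: 61.8
pos [ 0.4168 -0.3151  0.0977] delta tool [-0.002  -0.0014  0.0107] dist 0.011 gap 0.058 grip 61.817263648845255 t 12.5
```

```bash
python3 -m creep '[[0.05, 0, 0, 0.003, 0, 0, 0], [0.05, 0, 0, 0.006, 0, 0, 0], [0.05, 0, 0, 0.008, 0, 0, 0], [0.05, 0, 0, 0.009, 0, 0, 0], [0.05, 0, 0, 0.009, 0, 0, 0], [0.05, 0, 0, 0.009, 0, 0, 0]]'|grep -v rot; python3 -m creep '[[0.05, 0, 0, 0.001, 0, 0, 0], [0.05, 0, 0, 0.002, 0, 0, 0], [0.05, 0, 0, 0.002, 0, 0, 0]]'|grep -v rot
```

```text
time_s: 13.0
eef_pos: [0.4161, -0.3145, 0.0872]
force: [0.4, -0.6, -1.3]
finger_gap: 0.0578
grip_force: 61.8
time_s: 13.25
eef_pos: [0.4162, -0.3147, 0.0868]
force: [-2.6, 1.4, 5.6]
finger_gap: 0.0577
grip_force: 62.0
```

Contact at z=.0868, as expected. Release and retreat.

```bash
python3 -m creep '[[0.065, 0, 0, -0.001, 0, 0, 0], [0.075, 0, 0, -0.001, 0, 0, 0], [0.085, 0, 0, -0.001, 0, 0, 0], [0.085, 0, 0, -0.001, 0, 0, 0], [0.085, 0, 0, -0.001, 0, 0, 0], [0.085, 0, 0, -0.001, 0, 0, 0]]'|grep -vE "rot"; python3 -m creep '[[0.085, 0, 0, -0.01, 0, 0, 0], [0.085, 0, 0, -0.035, 0, 0, 0], [0.085, 0, 0, -0.065, 0, 0, 0], [0.085, 0, 0, -0.095, 0, 0, 0], [0.085, 0, 0, -0.125, 0, 0, 0], [0.085, 0, 0, -0.145, 0, 0, 0], [0.085, 0, 0, -0.155, 0, 0, 0], [0.085, 0, 0, -0.16, 0, 0, 0]]'|grep -vE "rot";python3 d.py .4996 .3545 .25
```

```text
time_s: 13.75
eef_pos: [0.4161, -0.3145, 0.0861]
force: [-0.0, -0.4, 1.0]
finger_gap: 0.0848
grip_force: 0.0
time_s: 14.42
eef_pos: [0.4167, -0.3151, 0.2491]
force: [-0.0, -0.7, 0.1]
finger_gap: 0.0846
grip_force: 0.0
pos [ 0.4167 -0.3151  0.2491] delta tool [ 0.3062 -0.6012 -0.0027] dist 0.675 gap 0.0846 grip 0.0 t 14.4167
```

```bash
python3 -m creep '[[0.085, 0.012, -0.024, 0, 0, 0, 0], [0.085, 0.03, -0.06, 0, 0, 0, 0], [0.085, 0.048, -0.095, 0, 0, 0, 0], [0.085, 0.066, -0.13, 0, 0, 0, 0], [0.085, 0.084, -0.165, 0, 0, 0, 0], [0.085, 0.102, -0.2, 0, 0, 0, 0], [0.085, 0.12, -0.236, 0, 0, 0, 0], [0.085, 0.138, -0.271, 0, 0, 0, 0]]'|grep eef; python3 -m creep '[[0.085, 0.018, -0.035, 0, 0, 0, 0], [0.085, 0.036, -0.071, 0, 0, 0, 0], [0.085, 0.054, -0.106, 0, 0, 0, 0], [0.085, 0.072, -0.141, 0, 0, 0, 0], [0.085, 0.09, -0.177, 0, 0, 0, 0], [0.085, 0.108, -0.212, 0, 0, 0, 0], [0.085, 0.126, -0.247, 0, 0, 0, 0], [0.085, 0.14, -0.275, 0, 0, 0, 0]]'|grep eef; python3 d.py .4996 .3545 .23
```

```text
eef_pos: [0.4525, -0.0107, 0.2447]
eef_pos: [0.4904, 0.2962, 0.244]
pos [0.4904 0.2962 0.244 ] delta tool [ 0.0287 -0.0517  0.0139] dist 0.061 gap 0.085 grip 0.0 t 15.75
```

```bash
python3 -m creep '[[0.085, 0.014, -0.025, 0.005, 0, 0, 0], [0.085, 0.023, -0.042, 0.01, 0, 0, 0], [0.085, 0.028, -0.053, 0.014, 0, 0, 0], [0.085, 0.028, -0.054, 0.014, 0, 0, 0], [0.085, 0.028, -0.054, 0.014, 0, 0, 0], [0.085, 0.028, -0.054, 0.014, 0, 0, 0]]'|grep eef; python3 d.py .4996 .3545 .029; python3 - <<'E'
from cell import *
from h import *
im=read_camera("scene")[:,:,::-1];cv2.imwrite("pics/scene2.png",im)
im2=read_camera("top")[:,:,::-1];cv2.imwrite("pics/top2.png",im2)
s=(.4145,-.3145)
cur=[circ(*s,.058,.048),circ(*s,.132,.031),circ(.507,.1063,.104,.0125)]
overlay("pics/scene2.png","pics/_s.png","scene",[(167,302),(328,226),(376,172),(288,292)],cur)
overlay("pics/top2.png","pics/_t.png","top",[(456,308),(194,263)]*2,cur)
cv2.imwrite("pics/o2.png",np.vstack([cv2.imread("pics/_t.png")[:300,:],cv2.imread("pics/_s.png")[:300,:]]))
E
```

```text
eef_pos: [0.4993, 0.3527, 0.2321]
pos [0.4993 0.3527 0.2321] delta tool [ 0.0011 -0.0018  0.2031] dist 0.203 gap 0.0847 grip 0.0 t 16.25
```

View pics/o2.png

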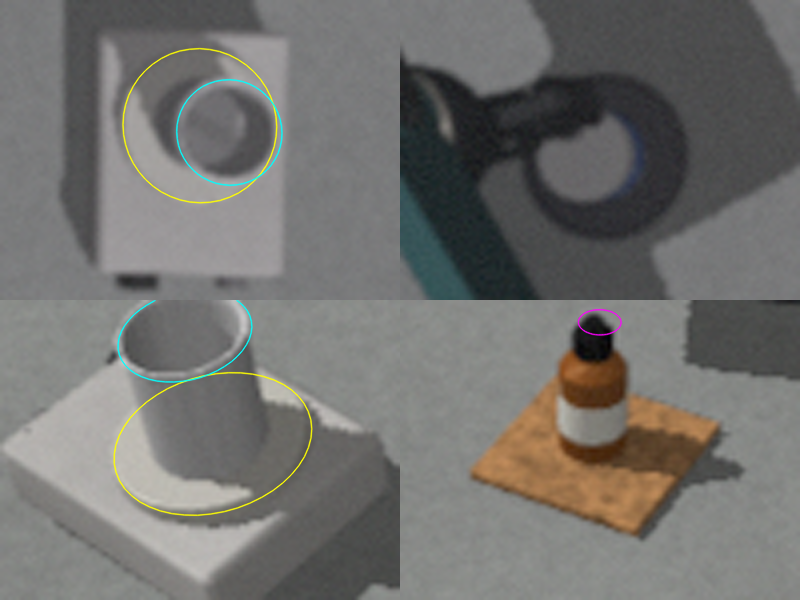

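The beaker stands centred on the plate, within about 1 px in both views. The bottle stands upright on the mat with its cap at (595,325) in the tile. Now the jar.

```bash
python3 -m creep '[[0.085, 0.001, -0.002, 0.02, 0, 0, 0], [0.085, 0.001, -0.002, 0.05, 0, 0, 0], [0.085, 0.001, -0.002, 0.08, 0, 0, 0], [0.085, 0.001, -0.002, 0.11, 0, 0, 0], [0.085, 0.001, -0.002, 0.14, 0, 0, 0], [0.085, 0.001, -0.002, 0.165, 0, 0, 0], [0.085, 0.001, -0.002, 0.18, 0, 0, 0], [0.085, 0.001, -0.002, 0.19, 0, 0, 0]]'|grep -E "eef|^force"; python3 -m creep '[[0.085, 0, 0, 0.005, 0, 0, 0], [0.085, 0, 0, 0.008, 0, 0, 0], [0.085, 0, 0, 0.008, 0, 0, 0], [0.085, 0, 0, 0.008, 0, 0, 0], [0.085, 0, 0, 0.008, 0, 0, 0]]'|grep -E "eef|^force";  python3 d.py .4996 .3545 .029
```

```text
eef_pos: [0.4987, 0.3542, 0.0401]
force: [0.1, -0.6, -0.9]
eef_pos: [0.5005, 0.3566, 0.036]
force: [-0.6, 1.0, -0.4]
pos [0.5005 0.3566 0.036 ] delta tool [-0.0016  0.0016  0.007 ] dist 0.007 gap 0.085 grip 0.0 t 17.4333
```

```bash
python3 -m creep '[[0.085, -0.001, 0.001, 0.003, 0, 0, 0], [0.085, -0.001, 0.001, 0.006, 0, 0, 0], [0.085, -0.001, 0.001, 0.006, 0, 0, 0]]'|grep -E "eef|^force"; python3 -m creep '[[0.045, 0, 0, 0, 0, 0, 0], [0.045, 0, 0, 0, 0, 0, 0], [0.045, 0, 0, 0, 0, 0, 0], [0.045, 0, 0, 0, 0, 0, 0], [0.045, 0, 0, 0, 0, 0, 0], [0.045, 0, 0, 0, 0, 0, 0], [0.045, 0, 0, 0, 0, 0, 0]]'|grep -v rot;  python3 d.py .6068 -.1441 .2
```

```text
eef_pos: [0.4986, 0.3545, 0.0277]
force: [0.3, 0.3, -0.6]
time_s: 18.27
eef_pos: [0.4993, 0.355, 0.0287]
force: [-0.2, 1.2, 2.6]
finger_gap: 0.0575
grip_force: 64.4
pos [0.4993 0.355  0.0287] delta tool [-0.0689  0.5059 -0.1714] dist 0.539 gap 0.0575 grip 64.35767769813538 t 18.2667
```

```bash
python3 -m creep '[[0.045, 0, 0, -0.01, 0, 0, 0], [0.045, 0, 0, -0.03, 0, 0, 0], [0.045, 0, 0, -0.055, 0, 0, 0], [0.045, 0, 0, -0.085, 0, 0, 0], [0.045, 0, 0, -0.115, 0, 0, 0], [0.045, 0, 0, -0.145, 0, 0, 0], [0.045, 0, 0, -0.165, 0, 0, 0], [0.045, 0, 0, -0.175, 0, 0, 0]]'|grep -v rot;  python3 -m creep '[[0.045, -0.001, 0.01, 0, 0, 0, 0], [0.045, -0.004, 0.03, 0, 0, 0, 0], [0.045, -0.008, 0.06, 0, 0, 0, 0], [0.045, -0.013, 0.095, 0, 0, 0, 0], [0.045, -0.018, 0.13, 0, 0, 0, 0], [0.045, -0.023, 0.165, 0, 0, 0, 0], [0.045, -0.027, 0.2, 0, 0, 0, 0], [0.045, -0.032, 0.235, 0, 0, 0, 0]]'|grep -v rot; python3 -m creep '[[0.045, -0.005, 0.035, 0, 0, 0, 0], [0.045, -0.01, 0.07, 0, 0, 0, 0], [0.045, -0.015, 0.105, 0, 0, 0, 0], [0.045, -0.02, 0.14, 0, 0, 0, 0], [0.045, -0.025, 0.175, 0, 0, 0, 0], [0.045, -0.029, 0.21, 0, 0, 0, 0], [0.045, -0.033, 0.24, 0, 0, 0, 0], [0.045, -0.036, 0.26, 0, 0, 0, 0]]'|grep -v rot;  python3 d.py .6068 -.1441 .08
```

```text
time_s: 18.93
eef_pos: [0.4998, 0.3553, 0.2076]
force: [0.4, -0.6, -0.7]
finger_gap: 0.0573
grip_force: 64.2
time_s: 19.6
eef_pos: [0.5477, 0.1204, 0.2003]
force: [1.0, -0.1, -0.9]
finger_gap: 0.0572
grip_force: 64.2
time_s: 20.27
eef_pos: [0.6022, -0.1375, 0.1998]
force: [-0.5, 0.6, -1.9]
finger_gap: 0.0569
grip_force: 64.3
pos [ 0.6022 -0.1375  0.1998] delta tool [0.0027 0.008  0.1198] dist 0.12 gap 0.0569 grip 64.25376534461975 t 20.2667
```

```bash
python3 -m creep '[[0.045, 0.001, 0.007, 0.01, 0, 0, 0], [0.045, 0.001, 0.009, 0.03, 0, 0, 0], [0.045, 0.001, 0.01, 0.05, 0, 0, 0], [0.045, 0.001, 0.01, 0.07, 0, 0, 0], [0.045, 0.001, 0.01, 0.09, 0, 0, 0], [0.045, 0.001, 0.01, 0.105, 0, 0, 0], [0.045, 0.001, 0.01, 0.112, 0, 0, 0], [0.045, 0.001, 0.01, 0.112, 0, 0, 0]]'|grep -v rot; python3 -m creep '[[0.045, 0, 0, 0, 0, 0, 0], [0.045, 0, 0, 0, 0, 0, 0], [0.045, 0, 0, 0, 0, 0, 0], [0.045, 0, 0, 0, 0, 0, 0]]'|grep -v rot; python3 d.py .6068 -.1441 .0727
```

```text
time_s: 20.93
eef_pos: [0.6052, -0.1415, 0.0865]
force: [-0.5, -0.7, -1.5]
finger_gap: 0.0567
grip_force: 64.2
time_s: 21.27
eef_pos: [0.6089, -0.143, 0.0929]
force: [0.1, -0.3, -1.5]
finger_gap: 0.0574
grip_force: 64.2
pos [ 0.6089 -0.143   0.0929] delta tool [-0.0024  0.0002  0.0202] dist 0.02 gap 0.0574 grip 64.24753546714783 t 21.2667
```

```bash
python3 -m creep '[[0.045, -0.001, 0, 0.005, 0, 0, 0], [0.045, -0.002, 0, 0.01, 0, 0, 0], [0.045, -0.002, 0, 0.013, 0, 0, 0], [0.045, -0.002, 0, 0.015, 0, 0, 0], [0.045, -0.002, 0, 0.016, 0, 0, 0], [0.045, -0.002, 0, 0.016, 0, 0, 0], [0.045, -0.002, 0, 0.016, 0, 0, 0]]'|grep -v rot; python3 -m creep '[[0.045, 0, 0, 0.001, 0, 0, 0], [0.045, 0, 0, 0.001, 0, 0, 0], [0.045, 0, 0, 0.001, 0, 0, 0]]'|grep -v rot
```

```text
time_s: 21.85
eef_pos: [0.6062, -0.1435, 0.0752]
force: [0.5, -0.9, -0.7]
finger_gap: 0.057
grip_force: 64.2
time_s: 22.1
eef_pos: [0.6063, -0.1436, 0.0745]
force: [-0.3, 0.4, -1.2]
finger_gap: 0.0575
grip_force: 64.2
```

```bash
python3 -m creep '[[0.045, 0, 0, 0.001, 0, 0, 0], [0.045, 0, 0, 0.002, 0, 0, 0], [0.045, 0, 0, 0.002, 0, 0, 0], [0.045, 0, 0, 0.002, 0, 0, 0]]'|grep -v rot; python3 -m creep '[[0.045, 0, 0, 0.001, 0, 0, 0], [0.045, 0, 0, 0.001, 0, 0, 0]]'|grep -v rot
```

```text
time_s: 22.43
eef_pos: [0.6064, -0.1436, 0.0728]
force: [-0.1, 0.9, 1.2]
finger_gap: 0.0572
grip_force: 64.4
time_s: 22.6
eef_pos: [0.6064, -0.1436, 0.0727]
force: [-1.8, 0.1, 4.8]
finger_gap: 0.0574
grip_force: 64.7
```

Contact on the pan. Release and go to the bottle.

```bash
python3 -m creep '[[0.065, 0, 0, -0.001, 0, 0, 0], [0.075, 0, 0, -0.001, 0, 0, 0], [0.085, 0, 0, -0.001, 0, 0, 0], [0.085, 0, 0, -0.001, 0, 0, 0], [0.085, 0, 0, -0.001, 0, 0, 0], [0.085, 0, 0, -0.001, 0, 0, 0]]'|grep -vE "rot"; python3 -m creep '[[0.085, 0, 0, -0.01, 0, 0, 0], [0.085, 0, 0, -0.035, 0, 0, 0], [0.085, 0, 0, -0.065, 0, 0, 0], [0.085, 0, 0, -0.095, 0, 0, 0], [0.085, 0, 0, -0.12, 0, 0, 0], [0.085, 0, 0, -0.14, 0, 0, 0], [0.085, 0, 0, -0.15, 0, 0, 0], [0.085, 0, 0, -0.15, 0, 0, 0]]'|grep -vE "rot";python3 d.py .506 .1068 .22
```

```text
time_s: 23.1
eef_pos: [0.6061, -0.1435, 0.072]
force: [0.6, -0.4, 0.9]
finger_gap: 0.0851
grip_force: 0.0
time_s: 23.77
eef_pos: [0.6075, -0.1439, 0.2266]
force: [-0.2, 0.1, 0.4]
finger_gap: 0.085
grip_force: 0.0
pos [ 0.6075 -0.1439  0.2266] delta tool [-0.01   -0.2703  0.0053] dist 0.271 gap 0.085 grip 0.0 t 23.7667
```

```bash
python3 -m creep '[[0.085, -0.001, -0.025, 0, 0, 0, 0], [0.085, -0.002, -0.06, 0, 0, 0, 0], [0.085, -0.004, -0.1, 0, 0, 0, 0], [0.085, -0.006, -0.14, 0, 0, 0, 0], [0.085, -0.008, -0.18, 0, 0, 0, 0], [0.085, -0.009, -0.22, 0, 0, 0, 0], [0.085, -0.01, -0.25, 0, 0, 0, 0], [0.085, -0.01, -0.27, 0, 0, 0, 0]]'|grep time; python3 -m creep '[[0.085, 0, 0, 0, 0, 0, 0], [0.085, 0, 0, 0, 0, 0, 0], [0.085, 0, 0, 0, 0, 0, 0]]'|grep time; python3 d.py .506 .1068 .042; python3 - <<'E'
from cell import *
from h import *
for n in("scene","top"): cv2.imwrite(f"pics/{n}3.png",read_camera(n)[:,:,::-1])
b=(.6068,-.1441,10.2);d=(.4994,.3546)
cur=[rect(b[0],b[1],.05,b[2],-.05,.05,-.052,.052),circ(b[0],b[1],.1,.0295),circ(*d,.012,.056),circ(*d,.006,.047)]
for n,c in(("top",[(387,230),(194,263)]),("scene",[(288,292),(376,172)])):
    overlay(f"pics/{n}3.png",f"pics/_{n}.png",n,c*2,cur)
cv2.imwrite("pics/o3.png",np.vstack([cv2.imread(f"pics/_{n}.png")[:300] for n in("top","scene")]))
E
```

```text
time_s: 24.43
time_s: 24.68
pos [0.5046 0.1063 0.2211] delta tool [ 1.900e-03 -1.000e-04  1.791e-01] dist 0.179 gap 0.0851 grip 0.0 t 24.6833
```

View pics/o3.png

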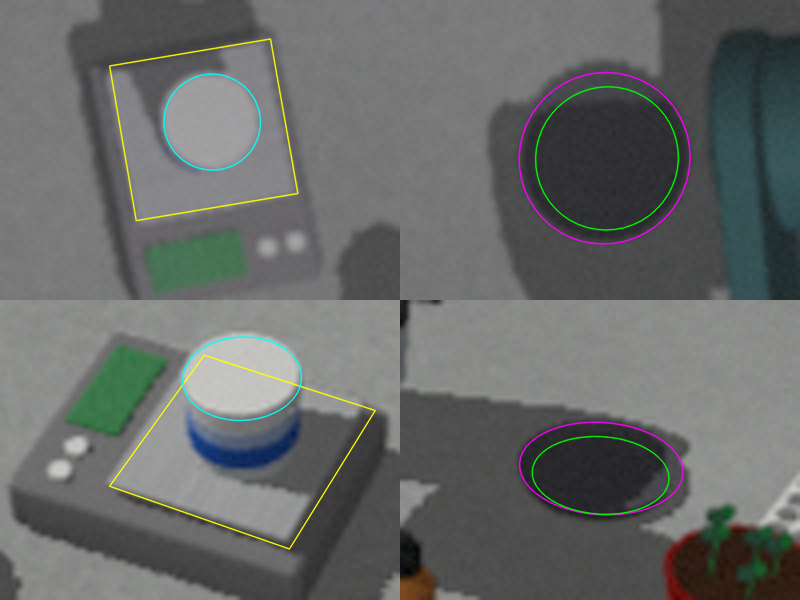

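The jar sits centred on the pan and the dish outline fits in both views. Now I pick up the bottle.

```bash
python3 -m creep '[[0.085, 0.001, 0, 0.02, 0, 0, 0], [0.085, 0.002, 0, 0.045, 0, 0, 0], [0.085, 0.002, 0, 0.075, 0, 0, 0], [0.085, 0.002, 0, 0.105, 0, 0, 0], [0.085, 0.002, 0, 0.135, 0, 0, 0], [0.085, 0.002, 0, 0.16, 0, 0, 0], [0.085, 0.002, 0, 0.174, 0, 0, 0], [0.085, 0.002, 0, 0.177, 0, 0, 0]]'|grep -E "eef|^force"; python3 -m creep '[[0.085, 0, 0, 0, 0, 0, 0], [0.085, 0, 0, 0, 0, 0, 0], [0.03, 0, 0, 0, 0, 0, 0], [0.03, 0, 0, 0, 0, 0, 0], [0.03, 0, 0, 0, 0, 0, 0], [0.03, 0, 0, 0, 0, 0, 0], [0.03, 0, 0, 0, 0, 0, 0], [0.03, 0, 0, 0, 0, 0, 0]]'|grep -v rot;  python3 -m creep '[[0.03, 0, 0, 0, 0, 0, 0], [0.03, 0, 0, 0, 0, 0, 0]]'|grep -v rot;  python3 d.py .4994 .3546 .2
```

```text
eef_pos: [0.5042, 0.106, 0.0411]
force: [0.1, 0.4, 0.2]
time_s: 26.12
eef_pos: [0.5078, 0.1076, 0.0468]
force: [-0.2, -0.8, 6.0]
finger_gap: 0.0399
grip_force: 61.1
time_s: 26.28
eef_pos: [0.5078, 0.1077, 0.0468]
force: [0.2, -0.5, 6.2]
finger_gap: 0.0397
grip_force: 61.1
pos [0.5078 0.1077 0.0468] delta tool [ 0.0767 -0.2349 -0.1532] dist 0.291 gap 0.0397 grip 61.14381233230233 t 26.2833
```

The grip is near the shoulder (58 mm), so I'll regrip about 7 mm lower.

```bash
python3 -m creep '[[0.06, 0, 0, 0, 0, 0, 0], [0.07, 0, 0, 0, 0, 0, 0], [0.07, 0, 0, 0.003, 0, 0, 0], [0.07, 0, 0, 0.006, 0, 0, 0], [0.07, 0, 0, 0.008, 0, 0, 0], [0.07, 0, 0, 0.008, 0, 0, 0], [0.07, 0, 0, 0.008, 0, 0, 0]]'|grep -E "eef|^force"; python3 -m creep '[[0.03, 0, 0, 0, 0, 0, 0], [0.03, 0, 0, 0, 0, 0, 0], [0.03, 0, 0, 0, 0, 0, 0], [0.03, 0, 0, 0, 0, 0, 0], [0.03, 0, 0, 0, 0, 0, 0], [0.03, 0, 0, 0, 0, 0, 0]]'|grep -v rot;  python3 d.py .4994 .3546 .2
```

```text
eef_pos: [0.5062, 0.1076, 0.0367]
force: [-0.6, 0.2, 0.1]
time_s: 27.37
eef_pos: [0.5071, 0.1076, 0.0378]
force: [-0.3, -0.1, 2.4]
finger_gap: 0.0406
grip_force: 60.8
pos [0.5071 0.1076 0.0378] delta tool [ 0.0771 -0.2348 -0.1622] dist 0.296 gap 0.0406 grip 60.84841854404658 t 27.3667
```

```bash
python3 -m creep '[[0.03, 0, 0, -0.01, 0, 0, 0], [0.03, 0, 0, -0.025, 0, 0, 0], [0.03, 0, 0, -0.045, 0, 0, 0], [0.03, 0, 0, -0.065, 0, 0, 0], [0.03, 0, 0, -0.085, 0, 0, 0], [0.03, 0, 0, -0.1, 0, 0, 0], [0.03, 0, 0, -0.11, 0, 0, 0], [0.03, 0, 0, -0.11, 0, 0, 0]]'|grep -v rot; python3 -m creep '[[0.03, 0.003, -0.009, 0, 0, 0, 0], [0.03, 0.009, -0.028, 0, 0, 0, 0], [0.03, 0.018, -0.055, 0, 0, 0, 0], [0.03, 0.028, -0.085, 0, 0, 0, 0], [0.03, 0.038, -0.116, 0, 0, 0, 0], [0.03, 0.048, -0.147, 0, 0, 0, 0], [0.03, 0.058, -0.177, 0, 0, 0, 0], [0.03, 0.066, -0.203, 0, 0, 0, 0]]'|grep -v rot; python3 -m creep '[[0.03, 0.007, -0.02, 0, 0, 0, 0], [0.03, 0.01, -0.028, 0, 0, 0, 0], [0.03, 0.011, -0.032, 0, 0, 0, 0], [0.03, 0.011, -0.032, 0, 0, 0, 0], [0.03, 0.011, -0.032, 0, 0, 0, 0]]'|grep -v rot; python3 d.py .4994 .3546 .0358
```

```text
time_s: 28.03
eef_pos: [0.5079, 0.1078, 0.1502]
force: [1.4, 0.1, -1.1]
finger_gap: 0.0402
grip_force: 60.7
time_s: 28.7
eef_pos: [0.4978, 0.3233, 0.1448]
force: [0.3, -0.2, -1.6]
finger_gap: 0.0407
grip_force: 60.7
time_s: 29.12
eef_pos: [0.4987, 0.3538, 0.1465]
force: [-0.8, -0.4, -1.6]
finger_gap: 0.0404
grip_force: 60.7
pos [0.4987 0.3538 0.1465] delta tool [ 0.0011 -0.0007  0.1107] dist 0.111 gap 0.0404 grip 60.73555602226406 t 29.1167
```

```bash
python3 -m creep '[[0.03, 0.001, -0.001, 0.015, 0, 0, 0], [0.03, 0.001, -0.001, 0.035, 0, 0, 0], [0.03, 0.001, -0.001, 0.055, 0, 0, 0], [0.03, 0.001, -0.001, 0.072, 0, 0, 0], [0.03, 0.001, -0.001, 0.085, 0, 0, 0], [0.03, 0.001, -0.001, 0.095, 0, 0, 0], [0.03, 0.001, -0.001, 0.1, 0, 0, 0], [0.03, 0.001, -0.001, 0.1, 0, 0, 0]]'|grep -v rot; python3 -m creep '[[0.03, 0, 0, 0, 0, 0, 0], [0.03, 0, 0, 0, 0, 0, 0], [0.03, 0, 0, 0, 0, 0, 0], [0.03, 0, 0, 0, 0, 0, 0]]'|grep -v rot; python3 d.py .4994 .3546 .0358
```

```text
time_s: 29.78
eef_pos: [0.4992, 0.3552, 0.0461]
force: [0.2, -0.3, -1.3]
finger_gap: 0.0405
grip_force: 60.7
time_s: 30.12
eef_pos: [0.5001, 0.3564, 0.0484]
force: [0.1, 0.9, -1.4]
finger_gap: 0.0404
grip_force: 60.7
pos [0.5001 0.3564 0.0484] delta tool [-0.0014  0.0015  0.0126] dist 0.013 gap 0.0404 grip 60.71819684933871 t 30.1167
```

```bash
python3 -m creep '[[0.03, -0.001, 0.001, 0.003, 0, 0, 0], [0.03, -0.001, 0.001, 0.006, 0, 0, 0], [0.03, -0.001, 0.001, 0.008, 0, 0, 0], [0.03, -0.001, 0.001, 0.01, 0, 0, 0], [0.03, -0.001, 0.001, 0.01, 0, 0, 0], [0.03, -0.001, 0.001, 0.01, 0, 0, 0]]'|grep -v rot; python3 -m creep '[[0.03, 0, 0, 0.001, 0, 0, 0], [0.03, 0, 0, 0.002, 0, 0, 0], [0.03, 0, 0, 0.002, 0, 0, 0], [0.03, 0, 0, 0.002, 0, 0, 0]]'|grep -v rot
```

```text
time_s: 30.62
eef_pos: [0.4988, 0.3547, 0.0369]
force: [-0.3, -0.2, -1.7]
finger_gap: 0.0402
grip_force: 60.7
time_s: 30.95
eef_pos: [0.4992, 0.3549, 0.0358]
force: [0.2, -0.1, 0.8]
finger_gap: 0.0398
grip_force: 60.8
```

Touching the dish floor. Press 1 mm more, then release and retreat.

```bash
python3 -m creep '[[0.03, 0, 0, 0.001, 0, 0, 0], [0.03, 0, 0, 0.001, 0, 0, 0]]'|grep -E "eef|^force"; python3 -m creep '[[0.05, 0, 0, 0, 0, 0, 0], [0.07, 0, 0, 0, 0, 0, 0], [0.085, 0, 0, 0, 0, 0, 0], [0.085, 0, 0, 0, 0, 0, 0], [0.085, 0, 0, 0, 0, 0, 0], [0.085, 0, 0, 0, 0, 0, 0]]'|grep -vE "rot"; python3 -m creep '[[0.085, 0, 0, -0.01, 0, 0, 0], [0.085, 0, 0, -0.035, 0, 0, 0], [0.085, 0, 0, -0.065, 0, 0, 0], [0.085, 0, 0, -0.095, 0, 0, 0], [0.085, 0, 0, -0.125, 0, 0, 0], [0.085, 0, 0, -0.155, 0, 0, 0], [0.085, 0, 0, -0.18, 0, 0, 0], [0.085, 0, 0, -0.2, 0, 0, 0]]'|grep -vE "rot"; python3 -m creep '[[0.085, -0.02, 0.02, 0, 0, 0, 0], [0.085, -0.04, 0.05, 0, 0, 0, 0], [0.085, -0.06, 0.08, 0, 0, 0, 0], [0.085, -0.08, 0.11, 0, 0, 0, 0], [0.085, -0.1, 0.14, 0, 0, 0, 0], [0.085, -0.12, 0.17, 0, 0, 0, 0], [0.085, -0.13, 0.19, 0, 0, 0, 0], [0.085, -0.13, 0.19, 0, 0, 0, 0]]'|grep eef; python3 - <<'E'
from cell import *
from h import *
for n in("scene","top"): cv2.imwrite(f"pics/{n}4.png",read_camera(n)[:,:,::-1])
b=(.6068,-.1441);d=(.4994,.3546);s=(.4145,-.3145)
cur=[circ(*b,.1,.0295),circ(*d,.012,.056),circ(*d,.102,.0125),circ(*d,.066,.021),circ(*s,.132,.031),circ(*s,.058,.048)]
overlay("pics/top4.png","pics/_t.png","top",[(456,308),(387,230),(194,263),(290,262)],cur)
overlay("pics/scene4.png","pics/_s.png","scene",[(376,172),(288,292)]*2,cur)
t=cv2.imread("pics/_t.png");t[300:,400:]=cv2.imread("pics/_s.png")[:300,:400]
cv2.imwrite("pics/o4.png",t)
E
```

```text
eef_pos: [0.4993, 0.3549, 0.0358]
force: [-1.4, -1.4, 5.6]
time_s: 31.62
eef_pos: [0.4989, 0.3547, 0.034]
force: [-0.4, 0.9, 0.7]
finger_gap: 0.0849
grip_force: 0.0
time_s: 32.28
eef_pos: [0.4994, 0.3551, 0.2385]
force: [-0.4, -0.2, -0.1]
finger_gap: 0.085
grip_force: 0.0
eef_pos: [0.441, 0.1284, 0.2357]
```

View pics/o4.png

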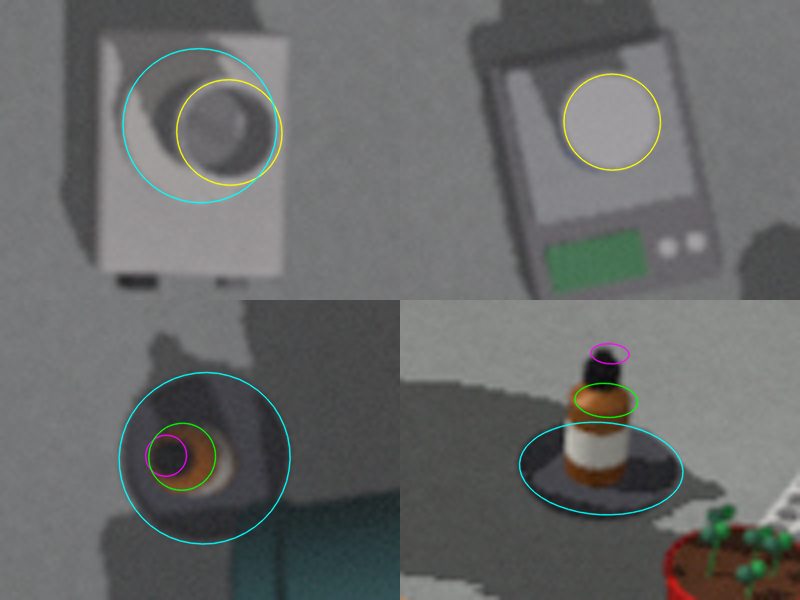

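All three vessels stand upright, within a few millimetres of the centres of their places, so I'm handing in.

```bash
python3 -m creep '[[0.085, 0, 0, 0, 0, 0, 0], [0.085, 0, 0, 0, 0, 0, 0], [0.085, 0, 0, 0, 0, 0, 0]]'|grep time; python3 -c "
from cell import *
print(job_done())"
```

```text
time_s: 33.3
the job is handed in; nothing more can be done
None
```

The job is handed in at about 33 s, no verdict shown: the beaker is on the stirrer, the jar on the balance and the bottle in the dish (parked on the mat first); the last pictures show all three upright and within a few millimetres of centre.

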